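# Tap the parts-bin lids shut, shortest stack first

### The arm

A 6-joint arm with a two-finger parallel gripper is mounted at the origin on the work surface. World frame = base frame: x ahead of the robot, y to its left, z up, the work surface at z = 0. Lengths are in m, angles in rad, forces in N, time in s.
With the tool pointing down it reaches from about 0.3 to 0.75 m from the base axis. Payload 8.5 kg.
Tool frame: the origin (TCP) lies midway between the tips of the shut fingers; the grasp point (between the pads) lies 19 mm behind it; x points along the fingers, y is the direction in which the jaws open and shut, and the axes are right-handed (so a half turn about x gives the same grasp; the last joint's range is limited). The gripper opens to 88 mm and grips with 3 to 60 N. Pads are 18 mm wide; open, the fingers measure 123 mm over their backs; the gripper's body (75 mm by 187 mm) begins 45 mm behind the grasp point.
Start: joints at [0.941, 0.381, 1.297, -0, 1.464, -0.215], TCP at [0.222, 0.503, 0.239] pointing down, gripper open.
Joint ranges: [-3.11, 3.11], [-0.89, 2.33], [0.22, 2.48], [-1.42, 4.56], [0.17, 2.85], [-2.88, 2.88]. Speed limits (rad/s): [2.39, 2.39, 3.14, 3.14, 3.14, 3.14].

### API

Orientations are given as a unit quaternion [w, x, y, z].
In Python, from bench import sensors, optics, arm gives the robot as it stands.
- The arm moves only by the tool drive_tool, never from a script. Its arguments are lists of equal length, an entry for each row: "claw": the gripper command: -1 is fully open, 1 is shut, values between are in proportion; "xyz": the shift along the tool's x, y, z in units of 40 mm (1.0 is 40 mm), a list of three; "dr": the turn, a rotation vector about the tool's x, y, z in units of 10 degrees (1.0 is 10 degrees), a list of three. In form: {"claw": [claw, ...], "xyz": [[tx, ty, tz], ...], "dr": [[wx, wy, wz], ...]}. A call has 1 to 8 rows; each row shifts and turns the commanded pose from where the row before left it, along the tool's axes as they then stand; what a row does not reach is not made up. A row lasts 1/8 s, in which the tool goes at most 62.5 mm and 10.7 degrees, less where a joint would pass 70% of its speed; a pose out of reach is approached as far as the arm can. A call is refused whole if a number of a shift passes 1 or a number of a turn 1, either way. A call with a gripper value outside its range is refused whole. The fingers move at their own pace and stop on an object; the grip force is fixed at half the most. Time passes only in rows, so rows that do not move let the fingers close. It gives the time, the measured TCP pose, the force and the opening at its end, in the units of the state.
- sensors.state(): the state, without advancing time (a new reading comes with each control period).
- optics.grab_frame(name): name is "scene" or "top" or "wrist"; returns the picture (400x640x3 uint8, red, green, blue); there is no depth.
- optics.get_calibration(name): a dict with "mtx" (3x3 intrinsics, pixels), "R" (3x3) and "t" (3): a world point X has camera coordinates R X + t; the wrist camera has in their place "hand_eye" (4x4, takes a point from camera to tool coordinates, whose origin is the TCP and whose axes are the tool frame's). Camera axes: x right, y down, z forward; pixel columns grow to the right and rows downward; lengths in m; the calibration is good to about 2 mm. A picture is of the moment at which its call begins: read the wrist's pose just before it. get_calibration takes no time and is no camera call.
- arm.close_job(): hands the job in, once; it reports no verdict.
The state is a dict: "t": time; "joints": joint angles; "qvel": joint speeds; "joint_torque": joint torques, N m; "tool_pos": TCP position; "ee_rot": TCP orientation; "ft_force": force on the tool from outside, world axes, zero at the start; "torque": the same for the moment, N m; "gripper_width": finger opening in m.
Only numpy, scipy, OpenCV 4.12 (cv2) and the standard library are available. Lean on these libraries where they do the work, as an engineer would, in place of code of your own. Each camera call takes 0.05 s, during which the arm holds its last target. There are 200 camera calls.

### The job

Close up the parts bins for the night: with the fingertips alone, lightly press down on the black thumb pad of each lid until that lid is fully shut, first on the shortest stack, then the middle-height one, then the tallest. Press gently, do not lift any lid further open, and leave the mug, socket, spanner and screwdriver where they are.

Things in the scene. Friction and masses are not known exactly. Their poses are not given: they have to be found in the camera images.
- stack_low: The shortest stack: 1 clear plastic parts bin high, 140 mm (its x) by 100 mm (its y) by 50 mm tall, fixed to the shelf. Origin at the centre of its underside; its -x side is the front, roughly towards the robot. The stacks stand side by side in any order, at least 0.14 m apart centre to centre across the shelf, each turned a little, on a thin black rubber mat.
- lid_low (a joint): Grey flap lid of the shortest stack: a flat plate 140 x 104 x 4 mm with a 12 mm tab at the front, hinged along the rear (+x) top edge. 0 = shut flat on the bin (a hard stop, so approach it slowly), positive = front edge raised, rad; it starts 0.25 to 0.5 ajar. A stiff friction hinge keeps it where it is left, shut or ajar; about 0.12 N m moves it, some 1 to 2 N near the front, and nothing springs back.
- pad_low: Black rubber thumb pad on the lid of the shortest stack, 54 mm (its x, along the lid) by 36 mm (its y), standing 6 mm proud of the lid and moving with it; it is soft and squashes up to 4 mm under a finger (2.5 N per mm). Origin at its underside centre, on the lid's upper face on the centre line, 110 mm forward of the hinge; the pad spans 83 to 137 mm from the hinge.
- low_spot (a point): Centre of that pad's upper face, 10 mm above the lid's underside; when the lid is shut and the pad not squashed it is 60 mm above the shelf.
- low_hinge (a point): Middle of the hinge line of that lid, fixed, 50 mm above the shelf at the centre of the shortest stack's rear top edge; its x axis points rearwards, away from the lid; the hinge runs along its y axis.
- stack_mid: The middle stack: 2 clear plastic parts bins high, 140 mm (its x) by 100 mm (its y) by 100 mm tall, fixed to the shelf. Origin at the centre of its underside; its -x side is the front, roughly towards the robot. The stacks stand side by side in any order, at least 0.14 m apart centre to centre across the shelf, each turned a little, on a thin black rubber mat.
- lid_mid (a joint): Grey flap lid of the middle stack: a flat plate 140 x 104 x 4 mm with a 12 mm tab at the front, hinged along the rear (+x) top edge. 0 = shut flat on the bin (a hard stop, so approach it slowly), positive = front edge raised, rad; it starts 0.25 to 0.5 ajar. A stiff friction hinge keeps it where it is left, shut or ajar; about 0.12 N m moves it, some 1 to 2 N near the front, and nothing springs back.
- pad_mid: Black rubber thumb pad on the lid of the middle stack, 54 mm (its x, along the lid) by 36 mm (its y), standing 6 mm proud of the lid and moving with it; it is soft and squashes up to 4 mm under a finger (2.5 N per mm). Origin at its underside centre, on the lid's upper face on the centre line, 110 mm forward of the hinge; the pad spans 83 to 137 mm from the hinge.
- mid_spot (a point): Centre of that pad's upper face, 10 mm above the lid's underside; when the lid is shut and the pad not squashed it is 110 mm above the shelf.
- mid_hinge (a point): Middle of the hinge line of that lid, fixed, 100 mm above the shelf at the centre of the middle stack's rear top edge; its x axis points rearwards, away from the lid; the hinge runs along its y axis.
- stack_tall: The tallest stack: 3 clear plastic parts bins high, 140 mm (its x) by 100 mm (its y) by 150 mm tall, fixed to the shelf. Origin at the centre of its underside; its -x side is the front, roughly towards the robot. The stacks stand side by side in any order, at least 0.14 m apart centre to centre across the shelf, each turned a little, on a thin black rubber mat.
- lid_tall (a joint): Grey flap lid of the tallest stack: a flat plate 140 x 104 x 4 mm with a 12 mm tab at the front, hinged along the rear (+x) top edge. 0 = shut flat on the bin (a hard stop, so approach it slowly), positive = front edge raised, rad; it starts 0.25 to 0.5 ajar. A stiff friction hinge keeps it where it is left, shut or ajar; about 0.12 N m moves it, some 1 to 2 N near the front, and nothing springs back.
- pad_tall: Black rubber thumb pad on the lid of the tallest stack, 54 mm (its x, along the lid) by 36 mm (its y), standing 6 mm proud of the lid and moving with it; it is soft and squashes up to 4 mm under a finger (2.5 N per mm). Origin at its underside centre, on the lid's upper face on the centre line, 110 mm forward of the hinge; the pad spans 83 to 137 mm from the hinge.
- tall_spot (a point): Centre of that pad's upper face, 10 mm above the lid's underside; when the lid is shut and the pad not squashed it is 160 mm above the shelf.
- tall_hinge (a point): Middle of the hinge line of that lid, fixed, 150 mm above the shelf at the centre of the tallest stack's rear top edge; its x axis points rearwards, away from the lid; the hinge runs along its y axis.
- mug: White ceramic mug of bolts, 80 mm across, 90 mm tall, handle to its -y; loose, off to the right. Origin under its centre. Leave alone.
- socket: Chrome socket standing on end, 28 mm across, 34 mm tall; loose, behind and to the left of the stacks. Origin under its centre. Leave alone.
- spanner: Steel spanner about 200 mm long lying flat to the left of the stacks, along its own x. Leave alone.
- screwdriver: Blue-handled screwdriver lying flat behind the stacks, along its own x. Leave alone.

How it is judged:
By the outcome, as a careful person would: the job done as asked, in the order asked, and still so for the second after the job is handed in, with the robot touching nothing.
It also fails if it takes over 58 s, if anything falls off the work surface, if the arm or the gripper's body presses on something with over 40 N, if the wrist force passes 120 N, or if a joint passes its speed limit or range.

## Working session

There is one attempt and no reset: what is moved stays moved. The work goes in short steps, Python scripts to look and compute and a tool call to move; the robot and the scene stay as the last step left them, time stands still between calls to the robot, and variables do not carry over. Pictures are saved under pics/ and viewed, about 8 in all and at most 12, crops included, and the job is handed in when it is done.

Besides the shell and the picture viewer there is one more tool, called after ">>>" in YAML: its name, and indented under it one key for each argument. drive_tool: Moves the arm, as the interface text tells. Its arguments: {"type":"object","properties":{"claw":{"type":"array","items":{"type":"number"}},"xyz":{"type":"array","items":{"type":"array","items":{"type":"number"}}},"dr":{"type":"array","items":{"type":"array","items":{"type":"number"}}}},"required":["claw","xyz","dr"]}

```bash
mkdir -p pics
python3 - <<'E'
from bench import sensors, optics
import cv2
s=sensors.state();print(s)
for n in("scene","top"):
    im=optics.grab_frame(n);cv2.imwrite(f"pics/{n}0.png",im[:,:,::-1]);c=optics.get_calibration(n);print(n,c)
E
```

```text
{'t': 0.0, 'joints': array([ 9.40709498e-01,  3.81199485e-01,  1.29822907e+00,  4.39843333e-06,
        1.46360455e+00, -2.15286743e-01]), 'qvel': array([ 0.00132576,  0.00054683, -0.00035076,  0.00029307,  0.0012873 ,
       -0.00158294]), 'joint_torque': array([ 1.58489484e-04, -4.37923515e+01, -2.24561173e+01,  7.14385347e-02,
        3.52116139e-02, -1.12199359e-04]), 'tool_pos': array([0.22148464, 0.50313635, 0.23814659]), 'ee_rot': array([ 0.69174266,  0.14514116,  0.6921633 , -0.1460688 ]), 'ft_force': array([-1.42105911,  0.43360328, -0.43919735]), 'torque': array([ 0.00919791,  0.02310763, -0.01627908]), 'gripper_width': 0.08825251328508527}
scene {'mtx': array([[487.85651627,   0.        , 315.708886  ],
       [  0.        , 487.85651627, 203.86845512],
       [  0.        ,   0.        ,   1.        ]]), 'R': array([[-7.53225605e-01,  6.57762174e-01,  3.32562736e-04],
       [ 4.36548911e-01,  5.00284914e-01, -7.47756680e-01],
       [-4.92012436e-01, -5.63084298e-01, -6.63972768e-01]]), 't': array([ 0.45217858, -0.18593412,  1.73894497])}
top {'mtx': array([[388.89611947,   0.        , 319.32684454],
       [  0.        , 388.89611947, 194.83573672],
       [  0.        ,   0.        ,   1.        ]]), 'R': array([[-0.00859015, -0.99965488, -0.02482603],
       [-0.98248503,  0.01305895, -0.18588339],
       [ 0.18614344,  0.02279444, -0.98225813]]), 't': array([0.02469223, 0.60760606, 1.09604963])}
```

View pics/scene0.png

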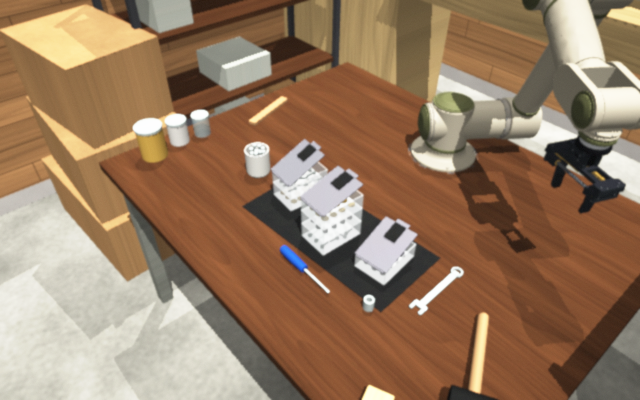

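View pics/top0.png

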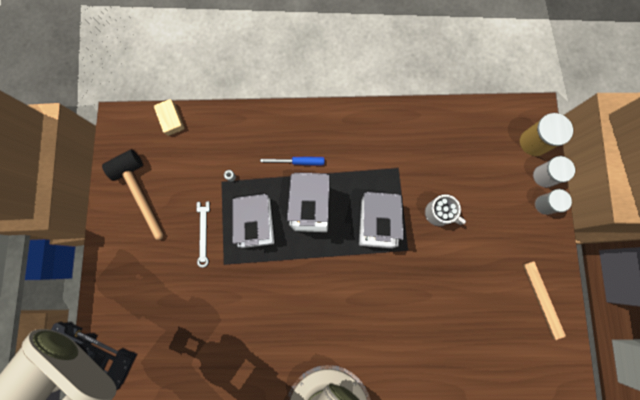

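The top view shows three lids with pads near (251,231), (309,207) and (382,225). From the scene view, the left stack (+y) is low, the centre one is tall and the right one is mid. Next I'll segment the pads and lids in both views.

```bash
cat > h.py <<'E'
import cv2,numpy as np
from bench import optics
def ray(n,uv):
    c=optics.get_calibration(n);d=c["R"].T@np.linalg.solve(c["mtx"],[*uv,1.]);return -c["R"].T@c["t"],d/np.linalg.norm(d)
def plane(n,uv,z):
    o,d=ray(n,uv);return o+d*(z-o[2])/d[2]
def tri(a,b):
    o1,d1=ray("top",a);o2,d2=ray("scene",b)
    k=np.linalg.lstsq(np.c_[d1,-d2],o2-o1,rcond=None)[0];p,q=o1+k[0]*d1,o2+k[1]*d2
    return (p+q)/2,np.linalg.norm(p-q)
def blob(im,seed,lo=70):
    """dark pad component nearest seed"""
    m=(im.max(2)<lo).astype(np.uint8)
    n,l,st,ce=cv2.connectedComponentsWithStats(m,connectivity=4)
    ok=[i for i in range(1,n) if 40<st[i,4]<600]
    i=min(ok,key=lambda i:np.hypot(*(ce[i]-seed)));return ce[i],st[i,4]
E
python3 - <<'E'
from h import *
t=cv2.imread("pics/top0.png");s=cv2.imread("pics/scene0.png")
S={"low":((251,231),(395,231)),"tall":((309,207),(345,180)),"mid":((382,225),(310,149))}
for k,(a,b) in S.items():
    A,B=blob(t,a),blob(s,b);print(k,A,B,tri(A[0],B[0]))
def lidq(im,box):
    x0,y0,x1,y1=box;c=im[y0:y1,x0:x1].astype(int)
    return c
a=cv2.resize(t[155:270,215:420],None,fx=3.9,fy=3.9,interpolation=2)
b=cv2.resize(s[130:290,260:430],None,fx=3.7,fy=3.7,interpolation=2)
cv2.imwrite("pics/ta.png",a);cv2.imwrite("pics/sb.png",b)
E
```

```text
low (array([250.50777202, 230.12435233]), np.int32(193)) (array([394.39548023, 232.02259887]), np.int32(177)) (array([0.50342575, 0.21344458, 0.08660455]), np.float64(0.0030513354498195454))
tall (array([307.67699115, 209.7920354 ]), np.int32(226)) (array([341.5617284 , 180.35802469]), np.int32(162)) (array([0.54509557, 0.04503074, 0.18475837]), np.float64(0.0023849835169794786))
mid (array([382.94835681, 226.38028169]), np.int32(213)) (array([306.25210084, 152.40336134]), np.int32(119)) (array([ 0.50284931, -0.15394813,  0.15025831]), np.float64(0.0017681110355742512))
```

View pics/ta.png

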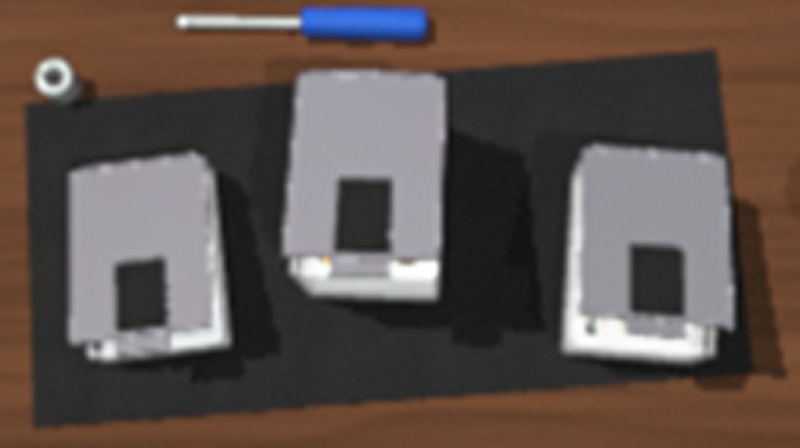

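View pics/sb.png

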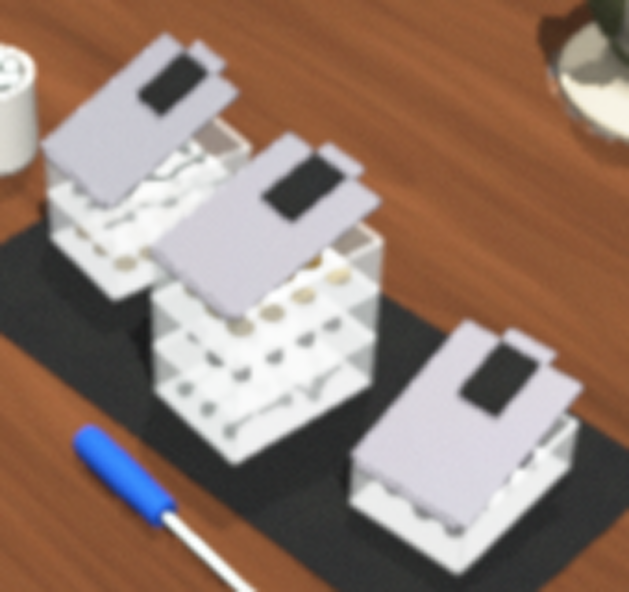

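The crops show the rear lid corners: top-crop low (70,170)/(205,152), tall (298,72)/(445,75), mid (585,148)/(725,155). All three lids are clearly ajar.

Run:
```python
from h import *
from bench import sensors
from scipy.spatial.transform import Rotation as Ro
T=lambda p:np.array(p)/3.9+(215,155)
Sc=lambda p:np.array(p)/3.7+(260,130)
# rear corners: left(+y), right(-y)
C={"low":(.054,(70,170),(205,152),(460,528),(352,457)),"tall":(.154,(298,72),(445,75),(236,320),(153,253)),"mid":(.104,(585,148),(725,155),(108,207),(44,148))}
pad={"low":(.50343,.21344,.0866),"tall":(.5451,.04503,.18476),"mid":(.50285,-.15395,.15026)}
for k,(z,a,b,c,d) in C.items():
    L=plane("top",T(a),z);R=plane("top",T(b),z);l=plane("scene",Sc(c),z);r=plane("scene",Sc(d),z)
    print(k,"top",L[:2].round(3),R[:2].round(3),"scene",l[:2].round(3),r[:2].round(3))
    m=(L+R)/2;v=L-R;yaw=np.arctan2(-v[0],v[1]);P=np.array(pad[k]);dv=m-P
    print("  hinge",m.round(4),"w",np.hypot(*v[:2]),"yaw edge",yaw,"yaw pad-hinge",np.arctan2(dv[1],dv[0]),"dist",np.hypot(*dv[:2]), "scene mid",((l+r)/2).round(4), np.arctan2(-(l-r)[0],(l-r)[1]))
q=sensors.state()["ee_rot"];print(Ro.from_quat(q[[1,2,3,0]]).as_matrix().round(3))
```

```text
low top [0.6   0.276] [0.613 0.173] scene [0.607 0.275] [0.617 0.178]
  hinge [0.6068 0.2244 0.054 ] w 0.10426206120634576 yaw edge 0.12162506576632318 yaw pad-hinge 0.10592212858661616 dist 0.10396201108830158 scene mid [0.612  0.2267 0.054 ] 0.09934372649683584
tall top [0.65  0.092] [ 0.647 -0.011] scene [0.656 0.095] [0.654 0.002]
  hinge [0.6484 0.0403 0.154 ] w 0.10349750000915922 yaw edge -0.03565046284389843 yaw pad-hinge -0.04614548761556549 dist 0.10343032320537161 scene mid [0.6545 0.0485 0.154 ] -0.022494369247271682
mid top [ 0.603 -0.113] [ 0.596 -0.214] scene [ 0.609 -0.109] [ 0.6   -0.203]
  hinge [ 0.5994 -0.1633  0.104 ] w 0.1013123033968232 yaw edge -0.06448426904381287 yaw pad-hinge -0.0960526912602344 dist 0.09704647867292794 scene mid [ 0.6044 -0.1562  0.104 ] -0.08642785147093743
[[-0.001  0.403  0.915]
 [-0.001  0.915 -0.403]
 [-1.    -0.001 -0.   ]]
```

```bash
cat > plan.py <<'E'
# plan.py x y z yaw n : prints rows (tool frame) from the present pose to a tool-down pose with tool y at yaw
import sys,json,numpy as np
from bench import sensors
from scipy.spatial.transform import Rotation as Ro
x,y,z,yaw=map(float,sys.argv[1:5]);n=int(sys.argv[5])
s=sensors.state();R=Ro.from_quat(s["ee_rot"][[1,2,3,0]])
ty=np.array([np.cos(yaw),np.sin(yaw),0]);tx=np.array([0,0,-1.])
G=Ro.from_matrix(np.c_[tx,ty,np.cross(tx,ty)])
w=(R.inv()*G).as_rotvec();d=(np.array([x,y,z])-s["tool_pos"])/n
X=[((R*Ro.from_rotvec(w*i/n)).inv().apply(d)/.04).round(2).tolist() for i in range(n)]
print("xyz",json.dumps(X));print("dr",(np.degrees(w)/n/10).round(3),"t",s["t"],"F",s["ft_force"].round(2),"pos",s["tool_pos"].round(4))
E
python3 plan.py .508 .2135 .19 .11 16
```

```text
xyz [[0.08, -0.23, 0.59], [0.08, -0.19, 0.61], [0.08, -0.15, 0.62], [0.08, -0.11, 0.63], [0.08, -0.07, 0.63], [0.08, -0.03, 0.64], [0.08, 0.01, 0.64], [0.08, 0.05, 0.63], [0.08, 0.09, 0.63], [0.08, 0.13, 0.62], [0.08, 0.17, 0.61], [0.08, 0.21, 0.6], [0.08, 0.25, 0.58], [0.08, 0.29, 0.57], [0.08, 0.33, 0.55], [0.08, 0.36, 0.52]]
dr [0.375 0.    0.   ] t 0.1 F [0.57 0.19 0.5 ] pos [0.2215 0.5032 0.2382]
```

>>> drive_tool:
  claw: [1,1,1,1,1,1,1,1]
  xyz:
    - [0.08,-0.23,0.59]
    - [0.08,-0.19,0.61]
    - [0.08,-0.15,0.62]
    - [0.08,-0.11,0.63]
    - [0.08,-0.07,0.63]
    - [0.08,-0.03,0.64]
    - [0.08,0.01,0.64]
    - [0.08,0.05,0.63]
  dr:
    - [0.375,0,0]
    - [0.375,0,0]
    - [0.375,0,0]
    - [0.375,0,0]
    - [0.375,0,0]
    - [0.375,0,0]
    - [0.375,0,0]
    - [0.375,0,0]

```text
t: 1.1
tool_pos: [0.3659, 0.3582, 0.2128]
ee_rot: [0.63, 0.32, 0.63, -0.321]
ft_force: [1.5, -0.9, -0.1]
gripper_width: 0.0102
```

>>> drive_tool:
  claw: [1,1,1,1,1,1,1,1]
  xyz:
    - [0.08,0.09,0.63]
    - [0.08,0.13,0.62]
    - [0.08,0.17,0.61]
    - [0.08,0.21,0.6]
    - [0.08,0.25,0.58]
    - [0.08,0.29,0.57]
    - [0.08,0.33,0.55]
    - [0.08,0.36,0.52]
  dr:
    - [0.375,0,0]
    - [0.375,0,0]
    - [0.375,0,0]
    - [0.375,0,0]
    - [0.375,0,0]
    - [0.375,0,0]
    - [0.375,0,0]
    - [0.375,0,0]

```text
t: 2.1
tool_pos: [0.5084, 0.2131, 0.1871]
ee_rot: [0.526, 0.472, 0.526, -0.473]
ft_force: [-0.0, 0.1, 0.4]
gripper_width: 0.0003
```

>>> drive_tool:
  claw: [1,1]
  xyz:
    - [0,0,0]
    - [0,0,0]
  dr:
    - [0,0,0]
    - [0,0,0]

```text
t: 2.35
tool_pos: [0.5074, 0.2142, 0.1874]
ee_rot: [0.527, 0.472, 0.527, -0.472]
ft_force: [-0.6, 0.1, 0.7]
gripper_width: 0.0003
```

```bash
python3 plan.py .508 .2135 .11 .11 4
python3 - <<'E'
from h import *
from bench import sensors
w=optics.grab_frame("wrist")[:,:,::-1];s=optics.grab_frame("scene")[:,:,::-1]
s=cv2.resize(s[130:290,260:430],None,fx=2.5,fy=2.5)
w=cv2.resize(w,None,fx=.58,fy=.58)
h=max(s.shape[0],w.shape[0]);c=np.zeros((h,s.shape[1]+w.shape[1],3),np.uint8);c[:s.shape[0],:s.shape[1]]=s;c[:w.shape[0],s.shape[1]:]=w
cv2.imwrite("pics/c1.png",c)
E
```

```text
xyz [[0.48, 0.0, 0.0], [0.48, 0.0, 0.0], [0.48, 0.0, 0.0], [0.48, 0.0, 0.0]]
dr [-0.    -0.     0.001] t 2.35 F [-0.64  0.08  0.68] pos [0.5074 0.2142 0.1874]
```

View pics/c1.png

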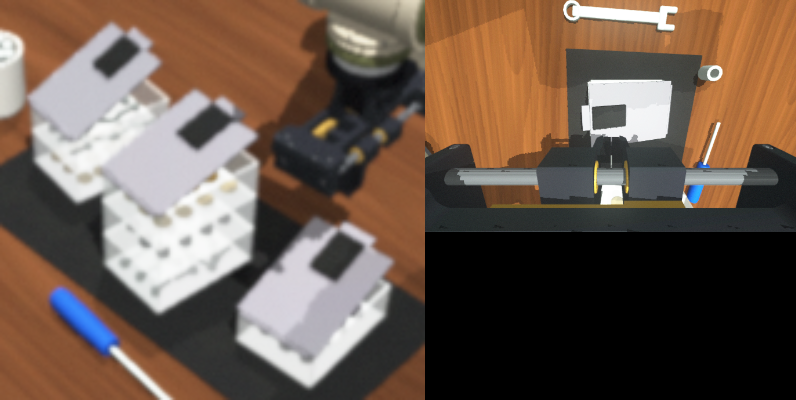

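>>> drive_tool:
  claw: [1,1,1,1,1,1]
  xyz:
    - [0.48,0,0]
    - [0.48,0,0]
    - [0.48,0,0]
    - [0.48,0,0]
    - [0,0,0]
    - [0,0,0]
  dr:
    - [0,0,0]
    - [0,0,0]
    - [0,0,0]
    - [0,0,0]
    - [0,0,0]
    - [0,0,0]

```text
t: 3.2
tool_pos: [0.5081, 0.2142, 0.1116]
ee_rot: [0.527, 0.472, 0.526, -0.472]
ft_force: [0.7, 0.6, 0.7]
gripper_width: 0.0005
```

Run:
```python
from h import *
from bench import sensors
st=sensors.state();c=optics.get_calibration("scene");p=c["mtx"]@(c["R"]@st["tool_pos"]+c["t"]);print(st["tool_pos"],st["ft_force"],p[:2]/p[2])
s=optics.grab_frame("scene")[:,:,::-1];s=s.copy();u=tuple((p[:2]/p[2]).astype(int))
s=cv2.resize(s[170:290,320:450],None,fx=4.5,fy=4.5)
cv2.circle(s,tuple(int((a-b)*4.5) for a,b in zip(p[:2]/p[2],(320,170))),3,(0,0,255),-1)
cv2.imwrite("pics/c2.png",s)
```

```text
[0.50808575 0.21419199 0.11159793] [0.70315407 0.55023504 0.65423616] [395.01706645 226.32620659]
```

View pics/c2.png

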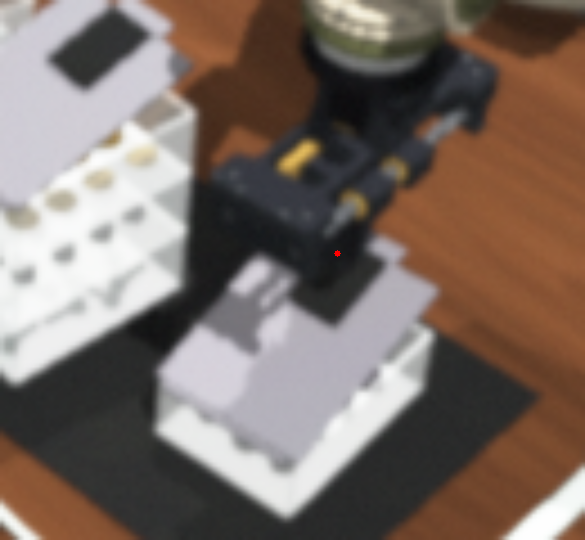

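>>> drive_tool:
  claw: [1,1,1,1,1,1,1,1]
  xyz:
    - [0.1,0,0]
    - [0.1,0,0]
    - [0.1,0,0]
    - [0.1,0,0]
    - [0.1,0,0]
    - [0.1,0,0]
    - [0.1,-0.02,0]
    - [0,0,0]
  dr:
    - [0,0,0]
    - [0,0,0]
    - [0,0,0]
    - [0,0,0]
    - [0,0,0]
    - [0,0,0]
    - [0,0,0]
    - [0,0,0]

```text
t: 4.25
tool_pos: [0.507, 0.2137, 0.0825]
ee_rot: [0.526, 0.472, 0.527, -0.472]
ft_force: [-1.0, -0.2, 0.2]
gripper_width: 0.0005
```

>>> drive_tool:
  claw: [1,1,1,1,1,1,1,1]
  xyz:
    - [0.05,-0.02,0]
    - [0.05,-0.02,0]
    - [0.05,-0.02,0]
    - [0.05,-0.02,0]
    - [0.05,-0.02,0]
    - [0.05,-0.02,0]
    - [0.05,-0.02,0]
    - [0,0,0]
  dr:
    - [0,0,0]
    - [0,0,0]
    - [0,0,0]
    - [0,0,0]
    - [0,0,0]
    - [0,0,0]
    - [0,0,0]
    - [0,0,0]

```text
t: 5.25
tool_pos: [0.5014, 0.2131, 0.0686]
ee_rot: [0.526, 0.472, 0.527, -0.472]
ft_force: [-0.7, 0.6, -0.1]
gripper_width: 0.0007
```

>>> drive_tool:
  claw: [1,1,1,1,1,1,1,1]
  xyz:
    - [0.025,0,0]
    - [0.025,0,0]
    - [0.025,0,0]
    - [0.025,0,0]
    - [0.025,0,0]
    - [0.025,0,0]
    - [0.025,0,0]
    - [0,0,0]
  dr:
    - [0,0,0]
    - [0,0,0]
    - [0,0,0]
    - [0,0,0]
    - [0,0,0]
    - [0,0,0]
    - [0,0,0]
    - [0,0,0]

```text
t: 6.25
tool_pos: [0.5016, 0.2131, 0.0617]
ee_rot: [0.526, 0.472, 0.526, -0.472]
ft_force: [-1.0, -0.4, 0.6]
gripper_width: 0.0005
```

>>> drive_tool:
  claw: [1,1,1]
  xyz:
    - [0.025,0,0]
    - [0.025,0,0]
    - [0,0,0]
  dr:
    - [0,0,0]
    - [0,0,0]
    - [0,0,0]

```text
t: 6.62
tool_pos: [0.5016, 0.2131, 0.0598]
ee_rot: [0.526, 0.472, 0.526, -0.472]
ft_force: [-0.0, -0.4, 1.0]
gripper_width: 0.0004
```

```bash
cat > view.py <<'E'
import sys
from h import *
o,x0,y0,x1,y1,f=sys.argv[1],*map(int,sys.argv[2:6]),float(sys.argv[6])
s=optics.grab_frame("scene")[y0:y1,x0:x1,::-1]
cv2.imwrite(f"pics/{o}.png",cv2.resize(s,None,fx=f,fy=f,interpolation=2))
E
python3 view.py c3 320 170 450 290 4
```

```text
(no output)
```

View pics/c3.png

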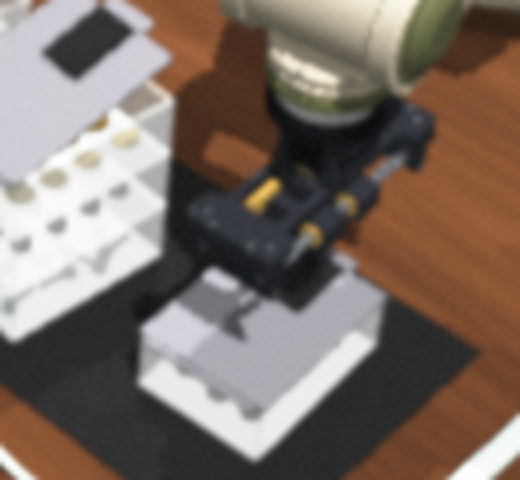

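The lid is nearly flat with the fingers on the pad. I'll ease it down to the stop.

>>> drive_tool:
  claw: [1,1,1,1]
  xyz:
    - [0.015,0,0]
    - [0.015,0,0]
    - [0,0,0]
    - [0,0,0]
  dr:
    - [0,0,0]
    - [0,0,0]
    - [0,0,0]
    - [0,0,0]

```text
t: 7.18
tool_pos: [0.5016, 0.2131, 0.0586]
ee_rot: [0.526, 0.472, 0.526, -0.472]
ft_force: [-1.6, -0.2, 4.4]
gripper_width: 0.0007
```

>>> drive_tool:
  claw: [1,1,1,1]
  xyz:
    - [0.015,0,0]
    - [0.01,0,0]
    - [0,0,0]
    - [0,0,0]
  dr:
    - [0,0,0]
    - [0,0,0]
    - [0,0,0]
    - [0,0,0]

```text
t: 7.68
tool_pos: [0.5016, 0.2131, 0.0578]
ee_rot: [0.527, 0.472, 0.526, -0.472]
ft_force: [-3.2, -0.8, 6.0]
gripper_width: 0.0
```

The force rose to 6 N at z 57.8 mm, which is the hard stop, so low is shut. I'll lift straight off.

>>> drive_tool:
  claw: [1,1,1,1,1,1,1,1]
  xyz:
    - [-0.05,0,0]
    - [-0.2,0,0]
    - [-0.6,0,0]
    - [-1,0,0]
    - [-1,0,0]
    - [-1,0,0]
    - [-1,0,0]
    - [-1,0,0]
  dr:
    - [0,0,0]
    - [0,0,0]
    - [0,0,0]
    - [0,0,0]
    - [0,0,0]
    - [0,0,0]
    - [0,0,0]
    - [0,0,0]

```text
t: 8.68
tool_pos: [0.5014, 0.213, 0.2931]
ee_rot: [0.527, 0.472, 0.526, -0.472]
ft_force: [0.2, 0.9, -0.5]
gripper_width: 0.0003
```

```bash
python3 plan.py .5014 -.1525 .29 -.085 14
```

```text
xyz [[0.01, -0.07, 0.65], [0.01, -0.06, 0.65], [0.01, -0.05, 0.65], [0.01, -0.04, 0.65], [0.01, -0.03, 0.65], [0.01, -0.03, 0.65], [0.01, -0.02, 0.65], [0.01, -0.01, 0.65], [0.01, 0.0, 0.65], [0.01, 0.01, 0.65], [0.01, 0.02, 0.65], [0.01, 0.03, 0.65], [0.01, 0.04, 0.65], [0.01, 0.05, 0.65]]
dr [ 0.079 -0.    -0.   ] t 8.675 F [ 0.23  0.87 -0.48] pos [0.5014 0.213  0.2931]
```

>>> drive_tool:
  claw: [1,1,1,1,1,1,1]
  xyz:
    - [0.01,-0.07,0.65]
    - [0.01,-0.06,0.65]
    - [0.01,-0.05,0.65]
    - [0.01,-0.04,0.65]
    - [0.01,-0.03,0.65]
    - [0.01,-0.03,0.65]
    - [0.01,-0.02,0.65]
  dr:
    - [0.08,0,0]
    - [0.08,0,0]
    - [0.08,0,0]
    - [0.08,0,0]
    - [0.08,0,0]
    - [0.08,0,0]
    - [0.08,0,0]

```text
t: 9.55
tool_pos: [0.5017, 0.0298, 0.2889]
ee_rot: [0.503, 0.497, 0.503, -0.497]
ft_force: [0.3, -0.6, -0.0]
gripper_width: 0.0002
```

>>> drive_tool:
  claw: [1,1,1,1,1,1,1,1]
  xyz:
    - [0.01,-0.01,0.65]
    - [0.01,0,0.65]
    - [0.01,0.01,0.65]
    - [0.01,0.02,0.65]
    - [0.01,0.03,0.65]
    - [0.01,0.04,0.65]
    - [0.01,0.05,0.65]
    - [0,0,0]
  dr:
    - [0.08,0,0]
    - [0.08,0,0]
    - [0.08,0,0]
    - [0.08,0,0]
    - [0.08,0,0]
    - [0.08,0,0]
    - [0.08,0,0]
    - [0,0,0]

```text
t: 10.55
tool_pos: [0.5017, -0.1527, 0.2858]
ee_rot: [-0.477, -0.522, -0.477, 0.522]
ft_force: [-0.6, -0.4, 0.9]
gripper_width: 0.0004
```

```bash
python3 plan.py .5014 -.1525 .18 -.085 4; python3 view.py c4 260 90 460 290 2.8
```

```text
xyz [[0.66, -0.0, -0.0], [0.66, -0.0, -0.0], [0.66, -0.0, -0.0], [0.66, -0.0, -0.0]]
dr [-0.005 -0.     0.   ] t 10.55 F [-0.63 -0.45  0.91] pos [ 0.5017 -0.1527  0.2858]
```

View pics/c4.png

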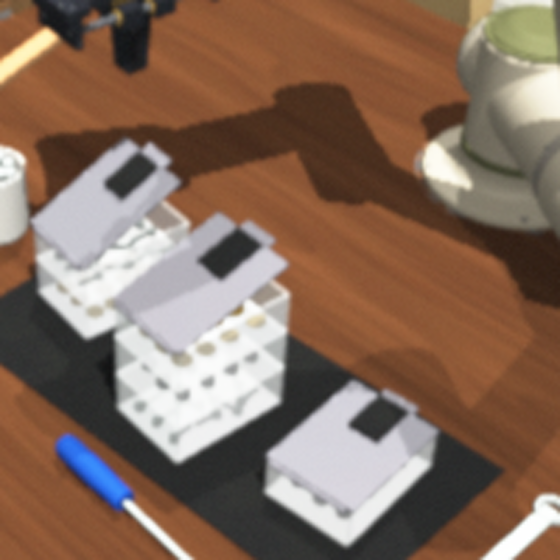

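Low lies flat with its pad centred, and the gripper is above mid. Descending on mid.

>>> drive_tool:
  claw: [1,1,1,1,1,1,1]
  xyz:
    - [0.66,0,0]
    - [0.66,0,0]
    - [0.66,0,0]
    - [0.66,0,0]
    - [0.1,0,0]
    - [0.1,0,0]
    - [0,0,0]
  dr:
    - [0,0,0]
    - [0,0,0]
    - [0,0,0]
    - [0,0,0]
    - [0,0,0]
    - [0,0,0]
    - [0,0,0]

```text
t: 11.48
tool_pos: [0.5021, -0.1514, 0.1731]
ee_rot: [0.478, 0.521, 0.478, -0.521]
ft_force: [-0.2, -0.9, -0.0]
gripper_width: 0.0002
```

>>> drive_tool:
  claw: [1,1,1,1,1,1,1,1]
  xyz:
    - [0.08,0,0]
    - [0.08,0,0]
    - [0.08,0,0]
    - [0.08,-0.02,0]
    - [0.08,-0.02,0]
    - [0.08,-0.02,0]
    - [0.08,-0.02,0]
    - [0.08,-0.02,0]
  dr:
    - [0,0,0]
    - [0,0,0]
    - [0,0,0]
    - [0,0,0]
    - [0,0,0]
    - [0,0,0]
    - [0,0,0]
    - [0,0,0]

```text
t: 12.48
tool_pos: [0.4977, -0.1511, 0.1465]
ee_rot: [-0.478, -0.521, -0.478, 0.521]
ft_force: [0.0, 0.0, 0.5]
gripper_width: 0.0003
```

```bash
python3 plan.py .4945 -.152 .112 -.085 8; python3 view.py c5 250 90 380 210 4
```

```text
xyz [[0.11, -0.01, 0.0], [0.11, -0.01, 0.0], [0.11, -0.01, 0.0], [0.11, -0.01, 0.0], [0.11, -0.01, 0.0], [0.11, -0.01, 0.0], [0.11, -0.01, 0.0], [0.11, -0.01, 0.0]]
dr [-0.001 -0.     0.   ] t 12.475 F [0.04 0.03 0.49] pos [ 0.4977 -0.1511  0.1465]
```

View pics/c5.png

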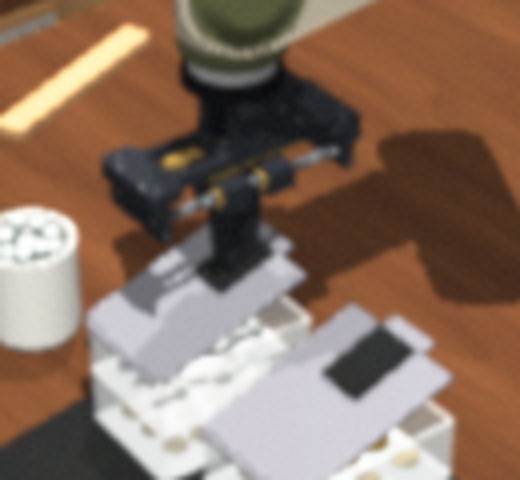

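The fingertips sit on the mid pad and the lid is moving down. Continuing.

>>> drive_tool:
  claw: [1,1,1,1,1,1,1,1]
  xyz:
    - [0.1,-0.01,0]
    - [0.1,-0.01,0]
    - [0.1,-0.01,0]
    - [0.1,-0.01,0]
    - [0.1,-0.01,0]
    - [0.1,-0.01,0]
    - [0.1,-0.01,0]
    - [0,0,0]
  dr:
    - [0,0,0]
    - [0,0,0]
    - [0,0,0]
    - [0,0,0]
    - [0,0,0]
    - [0,0,0]
    - [0,0,0]
    - [0,0,0]

```text
t: 13.52
tool_pos: [0.4949, -0.1509, 0.1185]
ee_rot: [-0.478, -0.521, -0.478, 0.521]
ft_force: [-0.7, -0.2, 0.2]
gripper_width: 0.0004
```

>>> drive_tool:
  claw: [1,1,1,1,1,1,1]
  xyz:
    - [0.025,0,0]
    - [0.025,0,0]
    - [0.025,0,0]
    - [0.025,0,0]
    - [0.025,0,0]
    - [0,0,0]
    - [0,0,0]
  dr:
    - [0,0,0]
    - [0,0,0]
    - [0,0,0]
    - [0,0,0]
    - [0,0,0]
    - [0,0,0]
    - [0,0,0]

```text
t: 14.4
tool_pos: [0.495, -0.1509, 0.1137]
ee_rot: [0.478, 0.521, 0.478, -0.521]
ft_force: [-0.4, -0.3, -0.6]
gripper_width: 0.0005
```

>>> drive_tool:
  claw: [1,1,1,1,1,1,1]
  xyz:
    - [0.02,0,0]
    - [0.02,0,0]
    - [0.02,0,0]
    - [0.02,0,0]
    - [0.02,0,0]
    - [0,0,0]
    - [0,0,0]
  dr:
    - [0,0,0]
    - [0,0,0]
    - [0,0,0]
    - [0,0,0]
    - [0,0,0]
    - [0,0,0]
    - [0,0,0]

```text
t: 15.28
tool_pos: [0.495, -0.1509, 0.1098]
ee_rot: [-0.478, -0.521, -0.478, 0.521]
ft_force: [-0.4, 0.7, 1.7]
gripper_width: 0.0003
```

>>> drive_tool:
  claw: [1,1,1,1]
  xyz:
    - [0.015,0,0]
    - [0.015,0,0]
    - [0,0,0]
    - [0,0,0]
  dr:
    - [0,0,0]
    - [0,0,0]
    - [0,0,0]
    - [0,0,0]

```text
t: 15.78
tool_pos: [0.495, -0.1509, 0.1087]
ee_rot: [0.478, 0.521, 0.478, -0.521]
ft_force: [-1.7, 0.6, 4.8]
gripper_width: 0.0006
```

>>> drive_tool:
  claw: [1,1,1,1]
  xyz:
    - [0.015,0,0]
    - [0.01,0,0]
    - [0,0,0]
    - [0,0,0]
  dr:
    - [0,0,0]
    - [0,0,0]
    - [0,0,0]
    - [0,0,0]

```text
t: 16.27
tool_pos: [0.495, -0.1509, 0.1077]
ee_rot: [-0.478, -0.521, -0.478, 0.521]
ft_force: [-2.8, 0.5, 7.2]
gripper_width: 0.0005
```

>>> drive_tool:
  claw: [1,1,1,1,1,1,1]
  xyz:
    - [-0.05,0,0]
    - [-0.2,0,0]
    - [-0.6,0,0]
    - [-1,0,0]
    - [-1,0,0]
    - [-1,0,0]
    - [-0.8,0,0]
  dr:
    - [0,0,0]
    - [0,0,0]
    - [0,0,0]
    - [0,0,0]
    - [0,0,0]
    - [0,0,0]
    - [0,0,0]

```text
t: 17.15
tool_pos: [0.495, -0.1509, 0.2955]
ee_rot: [0.478, 0.521, 0.477, -0.521]
ft_force: [0.1, -0.2, -0.1]
gripper_width: 0.0005
```

```bash
python3 plan.py .550 .046 .29 -.04 8
```

```text
xyz [[0.02, 0.12, -0.63], [0.02, 0.12, -0.63], [0.02, 0.13, -0.63], [0.02, 0.13, -0.63], [0.02, 0.13, -0.62], [0.02, 0.14, -0.62], [0.02, 0.14, -0.62], [0.02, 0.14, -0.62]]
dr [-0.033  0.    -0.001] t 17.15 F [ 0.06 -0.17 -0.11] pos [ 0.495  -0.1509  0.2955]
```

>>> drive_tool:
  claw: [1,1,1,1,1,1,1,1]
  xyz:
    - [0.02,0.12,-0.63]
    - [0.02,0.12,-0.63]
    - [0.02,0.13,-0.63]
    - [0.02,0.13,-0.63]
    - [0.02,0.13,-0.62]
    - [0.02,0.14,-0.62]
    - [0.02,0.14,-0.62]
    - [0.02,0.14,-0.62]
  dr:
    - [-0.03,0,0]
    - [-0.03,0,0]
    - [-0.03,0,0]
    - [-0.03,0,0]
    - [-0.03,0,0]
    - [-0.03,0,0]
    - [-0.03,0,0]
    - [-0.03,0,0]

```text
t: 18.15
tool_pos: [0.5508, 0.0466, 0.2872]
ee_rot: [0.489, 0.511, 0.489, -0.511]
ft_force: [-0.4, 0.1, -0.4]
gripper_width: 0.0006
```

>>> drive_tool:
  claw: [1,1,1,1,1,1,1]
  xyz:
    - [0.5,0,0]
    - [0.5,0,0]
    - [0.5,0,0]
    - [0.3,0,0]
    - [0.1,0,0]
    - [0,0,0]
    - [0,0,0]
  dr:
    - [0,0,0]
    - [0,0,0]
    - [0,0,0]
    - [0,0,0]
    - [0,0,0]
    - [0,0,0]
    - [0,0,0]

```text
t: 19.02
tool_pos: [0.5508, 0.0457, 0.2118]
ee_rot: [0.489, 0.511, 0.488, -0.511]
ft_force: [-0.5, 0.3, 0.1]
gripper_width: 0.0001
```

```bash
python3 plan.py .5445 .0462 .17 -.04 8; python3 view.py c6 260 90 430 290 3
```

```text
xyz [[0.13, -0.02, -0.0], [0.13, -0.02, -0.0], [0.13, -0.02, -0.0], [0.13, -0.02, -0.0], [0.13, -0.02, -0.0], [0.13, -0.02, -0.0], [0.13, -0.02, -0.0], [0.13, -0.02, -0.0]]
dr [-0.003  0.    -0.001] t 19.025 F [-0.48  0.31  0.07] pos [0.5508 0.0457 0.2118]
```

View pics/c6.png

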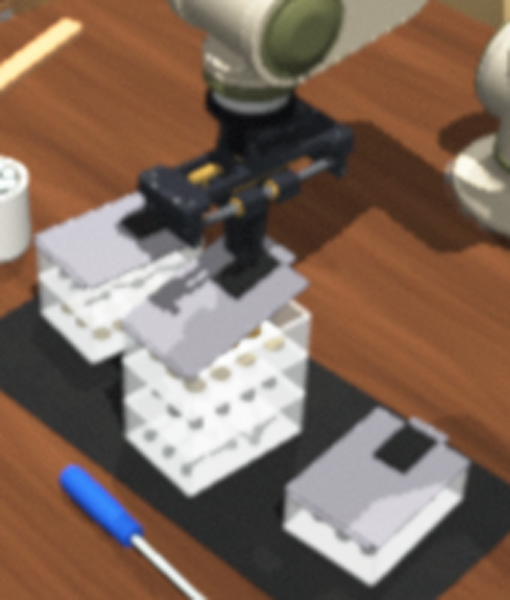

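Mid and low lie flat, and the fingertips are over the tall pad.

>>> drive_tool:
  claw: [1,1,1,1,1,1,1,1]
  xyz:
    - [0.1,0,0]
    - [0.1,0,0]
    - [0.1,0,0]
    - [0.1,0,0]
    - [0.1,0,0]
    - [0.1,0,0]
    - [0.1,-0.02,0]
    - [0,0,0]
  dr:
    - [0,0,0]
    - [0,0,0]
    - [0,0,0]
    - [0,0,0]
    - [0,0,0]
    - [0,0,0]
    - [0,0,0]
    - [0,0,0]

```text
t: 20.08
tool_pos: [0.5497, 0.0458, 0.1828]
ee_rot: [-0.489, -0.511, -0.489, 0.511]
ft_force: [-0.1, 0.2, 0.3]
gripper_width: 0.0003
```

>>> drive_tool:
  claw: [1,1,1,1,1,1,1,1]
  xyz:
    - [0.05,-0.02,0]
    - [0.05,-0.02,0]
    - [0.05,-0.02,0]
    - [0.05,-0.02,0]
    - [0.05,-0.02,0]
    - [0.05,-0.02,0]
    - [0.05,-0.02,0]
    - [0,0,0]
  dr:
    - [0,0,0]
    - [0,0,0]
    - [0,0,0]
    - [0,0,0]
    - [0,0,0]
    - [0,0,0]
    - [0,0,0]
    - [0,0,0]

```text
t: 21.08
tool_pos: [0.544, 0.046, 0.169]
ee_rot: [-0.489, -0.511, -0.489, 0.511]
ft_force: [-0.8, -0.3, -0.2]
gripper_width: 0.0003
```

>>> drive_tool:
  claw: [1,1,1,1,1]
  xyz:
    - [0.025,0,0]
    - [0.025,0,0]
    - [0.025,0,0]
    - [0,0,0]
    - [0,0,0]
  dr:
    - [0,0,0]
    - [0,0,0]
    - [0,0,0]
    - [0,0,0]
    - [0,0,0]

```text
t: 21.7
tool_pos: [0.5442, 0.046, 0.1661]
ee_rot: [-0.489, -0.511, -0.489, 0.511]
ft_force: [-0.2, -0.1, -0.2]
gripper_width: 0.0005
```

>>> drive_tool:
  claw: [1,1,1,1,1,1,1,1]
  xyz:
    - [0.025,0,0]
    - [0.025,0,0]
    - [0.025,0,0]
    - [0.02,0,0]
    - [0.02,0,0]
    - [0.02,0,0]
    - [0,0,0]
    - [0,0,0]
  dr:
    - [0,0,0]
    - [0,0,0]
    - [0,0,0]
    - [0,0,0]
    - [0,0,0]
    - [0,0,0]
    - [0,0,0]
    - [0,0,0]

```text
t: 22.7
tool_pos: [0.5442, 0.046, 0.1607]
ee_rot: [0.489, 0.511, 0.489, -0.511]
ft_force: [0.8, 0.1, 0.5]
gripper_width: 0.0003
```

>>> drive_tool:
  claw: [1,1,1,1,1]
  xyz:
    - [0.015,0,0]
    - [0.015,0,0]
    - [0.01,0,0]
    - [0,0,0]
    - [0,0,0]
  dr:
    - [0,0,0]
    - [0,0,0]
    - [0,0,0]
    - [0,0,0]
    - [0,0,0]

```text
t: 23.32
tool_pos: [0.5442, 0.046, 0.1593]
ee_rot: [0.489, 0.511, 0.489, -0.511]
ft_force: [-1.3, -1.1, 3.0]
gripper_width: 0.0005
```

>>> drive_tool:
  claw: [1,1,1,1,1]
  xyz:
    - [0.015,0,0]
    - [0.015,0,0]
    - [0.01,0,0]
    - [0,0,0]
    - [0,0,0]
  dr:
    - [0,0,0]
    - [0,0,0]
    - [0,0,0]
    - [0,0,0]
    - [0,0,0]

```text
t: 23.95
tool_pos: [0.5442, 0.046, 0.1579]
ee_rot: [0.489, 0.511, 0.489, -0.511]
ft_force: [-2.1, 0.2, 6.1]
gripper_width: 0.0008
```

>>> drive_tool:
  claw: [1,1,1,1,1,1,1]
  xyz:
    - [-0.05,0,0]
    - [-0.2,0,0]
    - [-0.6,0,0]
    - [-1,0,0]
    - [-1,-0.5,0]
    - [-0.5,-1,0]
    - [0,-1,0]
  dr:
    - [0,0,0]
    - [0,0,0]
    - [0,0,0]
    - [0,0,0]
    - [0,0,0]
    - [0,0,0]
    - [0,0,0]

```text
t: 24.82
tool_pos: [0.4437, 0.0505, 0.293]
ee_rot: [0.49, 0.512, 0.488, -0.51]
ft_force: [0.8, -0.3, -0.1]
gripper_width: -0.0002
```

>>> drive_tool:
  claw: [1,1,1,1]
  xyz:
    - [0,-1,0]
    - [0,-1,0]
    - [0,0,0]
    - [0,0,0]
  dr:
    - [0,0,0]
    - [0,0,0]
    - [0,0,0]
    - [0,0,0]

```text
t: 25.32
tool_pos: [0.365, 0.054, 0.2918]
ee_rot: [0.489, 0.511, 0.488, -0.511]
ft_force: [0.0, 0.7, -0.2]
gripper_width: 0.0007
```

```bash
python3 view.py c7 240 130 480 320 3.1
python3 - <<'E'
from h import *
t=optics.grab_frame("top")[:,:,::-1];s=optics.grab_frame("scene")[:,:,::-1]
from bench import sensors
print(sensors.state()["ft_force"])
c=lambda n,X:(lambda p:p[:2]/p[2])(optics.get_calibration(n)["mtx"]@(optics.get_calibration(n)["R"]@X+optics.get_calibration(n)["t"]))
for k,X in {"low":(.4986,.2124,.06),"mid":(.4914,-.1517,.11),"tall":(.540,.0464,.16)}.items():
    X=np.array(X)
    A=blob(t,c("top",X));B=blob(s,c("scene",X));print(k,A[1],B[1],c("top",X).round(),A[0].round(),tri(A[0],B[0]))
E
```

```text
[ 0.54935031 -0.47268188 -0.50299541]
low 205 155 [253. 232.] [253. 234.] (array([0.4961762 , 0.21198019, 0.05250959]), np.float64(0.003626588618941627))
mid 218 88 [381. 232.] [380. 233.] (array([ 0.48930306, -0.15284526,  0.10347788]), np.float64(0.0020302926693239044))
tall 234 125 [308. 213.] [308. 214.] (array([0.53781454, 0.04504263, 0.15329948]), np.float64(0.0025905531418981007))
```

View pics/c7.png

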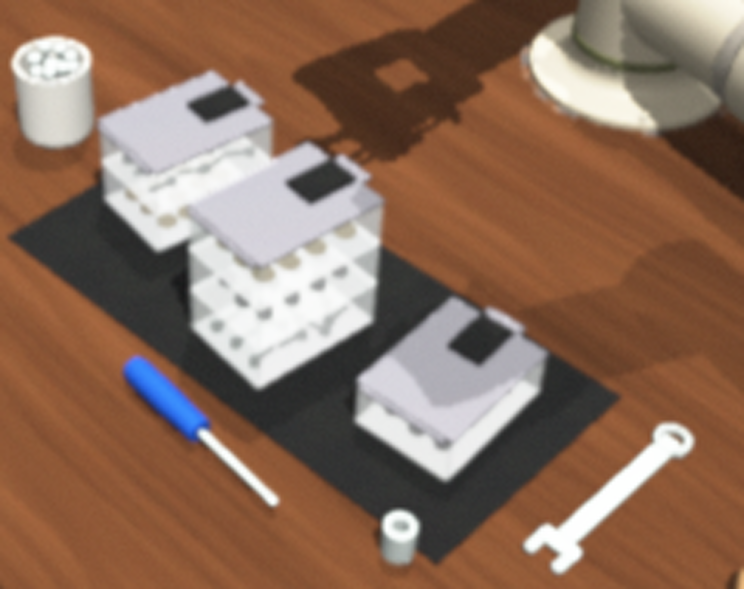

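All three lids lie flush on their bins, and the pads read a consistent 52.5/103.5/153.3 mm, which is the shut heights less a common bias. The loose items haven't moved, so I'm handing in.

```bash
python3 -c "
from bench import arm;print(arm.close_job())"
```

```text
the job is handed in; nothing more can be done
None
```

I pressed all three lids shut with the closed fingertips on their pads, in the order low, mid, tall, and handed the job in at about 25.5 s.

| Lid | Force at the stop | Tip height at the stop | Pad height when shut | Pad height in the final two-view check |
|---|---|---|---|---|
| low | 6.0 N | 57.8 mm | 60 mm | 52.5 mm |
| mid | 7.2 N | 107.7 mm | 110 mm | 103.5 mm |
| tall | 6.1 N | 157.9 mm | 160 mm | 153.3 mm |

- **Lids:** each stop force matches the pad squashing about 2 mm against the hard stop. In the last picture all three lids lie flush on their bins.
- **Other items:** the mug, socket, spanner and screwdriver look undisturbed, judged by eye only. The arm is clear of everything.
- **Disagreement:** the final camera heights read 6.5 to 7.5 mm below the shut heights on all three pads. That is more than the 2 mm calibration error. I took it as a common camera or segmentation bias, because the lids cannot go below their stops and the tip heights agree with shut.

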